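Unlock the board holder and hold its spring jaw open at the mark

ROBOT

A 6-joint arm with a two-finger parallel gripper is mounted at the origin on a cart in front of the work surface, level with it; the furniture and walls round the work are solid. World frame = base frame: x ahead of the robot, y to its left, z up, the work surface at z = 0. Lengths are in mm, angles in rad, forces in N, time in s.
With the tool pointing down it reaches from about 425 to 925 mm from the base axis. Payload 12.5 kg.
Tool frame: the origin (TCP) lies on the front face of the gripper's body, between the roots of the fingers; the fingertips stand 73 mm ahead of it and the grasp point (between the pads) lies 54 mm ahead of it; y points along the fingers, x is the direction in which the jaws open and shut, and the axes are right-handed (so a half turn about y gives the same grasp; the last joint's range is limited). The gripper opens to 85 mm and grips with 20 to 120 N. Pads are 22 mm wide; open, the fingers measure 114 mm over their backs; the gripper's body (76 mm by 85 mm) begins 54 mm behind the grasp point. The pads swing forward as they close: fully open they stand 13 mm farther back than shut.
Start: joints at [1.16, 0.491, 1.559, -0, 1.092, -0.106], TCP at [187.544, 596.208, 303.927] pointing down, gripper open.
Joint ranges: [-3.1, 3.1], [-0.84, 2.19], [0.05, 2.79], [-1.13, 4.28], [0.06, 2.93], [-2.69, 2.69]. Speed limits (rad/s): [2.22, 2.22, 2.79, 3.14, 3.14, 3.14].

INTERFACE

Orientations are given as a unit quaternion [w, x, y, z].
In Python, from station import bot gives the robot as it stands.
- The arm moves only by the tool move_arm, never from a script. Its argument "motion" is a list of rows, each a list of 2 entries, a list of its own where there are three numbers: the shift along the tool's x, y, z in cm, then the turn about the tool's y in rad. In form: [[[x, y, z], yaw], ...]. A call has 1 to 10 rows; each row shifts and turns the pose as measured when the row begins, along the tool's axes as they then stand; what a row does not reach is not made up. A row lasts 1/8 s, in which the tool goes at most 62.5 mm and 10.7 degrees, less where a joint would pass 70% of its speed; a pose out of reach is approached as far as the arm can. A call with a gripper value outside its range is refused whole. "jaw" is the closure, from -1 (fully open) to 1 (shut), set as the call begins (left out, the last holds). The fingers move at their own pace and stop on an object; "newtons" is the grip in N (left out, the last holds). Time passes only in rows, so rows that do not move let the fingers close. It gives the time, the measured TCP pose, the force and the opening at its end, in the units of the state.
- bot.sense(): the state, without advancing time (a new reading comes with each control period).
- bot.capture(name): name is "scene" or "side" or "wrist"; returns the picture (480x640x3 uint8, red, green, blue); there is no depth.
- bot.calibration(name): a dict with "mtx" (3x3 intrinsics, pixels), "distortion" ([k1, k2, p1, p2, k3] as OpenCV has them; the pictures are not rectified), "xyz" and "rotation" of the camera in the world. Camera axes: x right, y up, looking along -z (the intrinsics and any distortion apply to the point x, -y, -z); pixel columns grow to the right and rows downward; lengths in mm; the calibration is good to about 2 mm. A picture is of the moment at which its call begins: read the wrist's pose just before it. calibration takes no time and is no camera call; for the wrist camera it gives the pose at the moment of the call.
- bot.finish_job(): hands the job in, once; it reports no verdict.
The state is a dict: "time": time; "joints": joint angles; "joint_velocities": joint speeds; "joint_efforts": joint torques, N m; "position": TCP position; "orientation": TCP orientation; "ft_force": force on the tool from outside, world axes, zero at the start; "moment": the same for the moment, N m; "opening": finger opening in mm.
Only numpy, scipy, OpenCV 4.12 (cv2) and the standard library are available. Lean on these libraries where they do the work, as an engineer would, in place of code of your own. Each camera call takes 0.05 s, during which the arm holds its last target. There are 200 camera calls.

TASK

Take the fork key from its stand, use it (not the fingers) to turn the lock screw of the board holder counter-clockwise as far as it goes, and stand the key back in its stand. Then grip the handle of the spring jaw, pull the jaw open until its pointer lines up with the fin of the index clip, and hold it there for three seconds so that a board could be laid in; the program finishes while still gripping the handle with the jaw at the mark. Leave the phone, jar, loupe and battery around the work where they are.

Things in the scene. Friction and masses are not known exactly. Their poses are not given: they have to be found in the camera images.
- board_holder: Flat aluminium board holder fixed to the desk, base 240 x 95 x 10 mm. Origin on the desk under the jaw; base spans x -100..140, y -40..55 mm. Its x axis runs along the guide rods; the jaw opens toward its -x, roughly the robot's right. Fixed jaw at x 70..84, rod end block at x -98..-86. Apart from handle, screw blade and key nothing on it is higher than 28 mm
- jaw (a joint): Travel of the spring jaw in m: 0 closed, up to 0.055 open, toward the holder's -x. A spring pulls it shut: 4.5 N at 0 plus 150 N/m. While the lock screw is locked it is blocked after 1 to 4 mm
- jaw_handle: Moving spring jaw with its upright black ribbed handle, 12 mm thick along the holder's x, 30 mm wide along its y, 36 mm high. Origin at the centre of the handle's foot, 25 mm above the desk; handle top 61 mm above the desk. Axes as the holder's. Pinch the handle from above across its 12 mm thickness (fingers closing along the holder's x)
- pointer_tip (a point): Tip of the small dark pointer at the side of the moving jaw facing the robot, 15.5 mm above the desk; moves with the jaw
- index_clip: Dark steel clip, 10 mm long, fixed astride the base edge that faces the robot; the upright steel fin in its middle (2 mm thick, top 22 mm above the desk) is the mark. Origin on the desk under the fin; axes as the holder's. At the mark the pointer tip is at x = 0 in the clip's frame. It stands 20 to 40 mm from the closed pointer, different each time
- lock_screw (a joint): Angle of the captive part-turn lock screw in rad: 0 to 0.1 at the start (locked), grows counter-clockwise seen from above, end stop at 1.2; unlocked from 1.0. It stays where it is left (friction 0.05 N m)
- screw_blade: Captive lock screw: dark disc, 36 mm diameter, with an upright steel blade across it. Origin on the screw axis at the disc's underside, 20 mm above the desk; disc 3 mm thick; blade from 23 to 34 mm above the desk, 26 mm long along this body's x, 5 mm thick along its y. Turns with the screw
- fork_key: Loose key, 108 mm tall, 90 g, upright in its stand. Origin at its foot's centre, z up. Lower end: steel fork 28 (x) by 23 mm (y), two cheeks with a 9 mm wide slot between them along its x, open at both ends, 16 mm deep. Round shank z 22..44 mm, black square grip 14 x 14 mm at z 44..108 mm, flats square to x and y. The slot goes over the screw blade from above, key x along the blade
- key_stand: Black stand fixed to the desk: foot 70 x 60 x 5 mm with an open square cup 46 mm outside, 34 mm inside, rim 30 mm above the desk, inner floor about 6 mm above it. Origin on the desk at its centre; the key stands in the cup with its axes along the stand's
- opened_phone: Opened phone 143 x 69 x 7 mm lying on the desk (bystander); origin under its centre
- flux: Small jar with black lid, 48 mm diameter, 34 mm high (bystander); origin under its centre
- loupe: Black loupe 43 mm diameter, 26 mm high (bystander); origin under its centre
- spare_battery: Flat phone battery 102 x 42 x 9 mm (bystander); origin under its centre
Things that resemble listed ones, but are neither listed nor needed, are in the scene too. There is more than one size of the fork_key; the one meant has the size given above.

How it is judged:
By the outcome, as a careful person would: the job done as asked, in the order asked, and still so for the second after the job is handed in, while the arm keeps its last pose, push and grip.
It also fails if it takes over 61 s, if anything falls off the work surface, if the arm or the gripper's body presses on something with over 40 N, if the wrist force passes 120 N, or if a joint passes its speed limit or range.

## Working session

There is one attempt and no reset: what is moved stays moved. The work goes in short steps, Python scripts to look and compute and a tool call to move; the robot and the scene stay as the last step left them, time stands still between calls to the robot, and variables do not carry over. Pictures are saved under pics/ and viewed, about 8 in all and at most 12, crops included, and the job is handed in when it is done.

Besides the shell and the picture viewer there is one more tool, called after ">>>" by a JSON object that holds its "method" and its "body", one argument or row to a line. move_arm: Moves the arm, as the interface text tells. Its arguments: {"type":"object","properties":{"motion":{"type":"array"},"jaw":{"type":"number"},"newtons":{"type":"number"}},"required":["motion"]}

```bash
mkdir -p pics; ls; python3 - <<'E'
from station import bot
import cv2
print(bot.sense())
for n in("scene","side","wrist"):
    c=bot.calibration(n);print(n,c)
    cv2.imwrite(f"pics/{n}0.png",bot.capture(n)[:,:,::-1])
E
```

```text
pics
{'time': 0.0, 'joints': array([ 1.16040994e+00,  4.91545658e-01,  1.55946200e+00, -3.16331424e-05,
        1.09171798e+00, -1.05592062e-01]), 'joint_velocities': array([-0.00018853, -0.0004113 , -0.00151302,  0.00028489, -0.00035447,
        0.00113828]), 'joint_efforts': array([ 1.38927502e-03, -6.18460035e+01, -2.61595738e+01, -3.67754706e-05,
        4.02853650e-03, -1.74337669e-05]), 'position': array([187.47679404, 596.05644295, 303.33201221]), 'orientation': array([-0.56989565,  0.57031601,  0.41796398, -0.41864627]), 'ft_force': array([-0.1977799 , -0.7661876 , -0.37733892]), 'moment': array([0.00368806, 0.00284304, 0.04934081]), 'opening': 85.57854531346466}
scene {'mtx': array([[566.10471815,   0.        , 323.53770945],
       [  0.        , 566.10471815, 257.72394908],
       [  0.        ,   0.        ,   1.        ]]), 'distortion': array([-0.11711381,  0.        ,  0.        ,  0.        ,  0.        ]), 'xyz': array([  95.21571198, 1009.96881229,  612.38366363]), 'rotation': array([-0.20866222, -0.10790122,  0.4905957 ,  0.83912649])}
side {'mtx': array([[591.37626037,   0.        , 316.82455646],
       [  0.        , 591.37626037, 243.71944347],
       [  0.        ,   0.        ,   1.        ]]), 'distortion': array([0.01057195, 0.        , 0.        , 0.        , 0.        ]), 'xyz': array([ 435.56608351, -889.02708541,  725.76882591]), 'rotation': array([ 0.87546797,  0.4823886 , -0.00756139, -0.02828227])}
wrist {'mtx': array([[365.51746002,   0.        , 315.58553341],
       [  0.        , 365.51746002, 235.89065739],
       [  0.        ,   0.        ,   1.        ]]), 'distortion': array([0.02040131, 0.        , 0.        , 0.        , 0.        ]), 'xyz': array([115.3327701 , 618.60943579, 371.58580958]), 'rotation': array([ 0.79723191, -0.12109321, -0.08791373,  0.58483236])}
```

View pics/scene0.png

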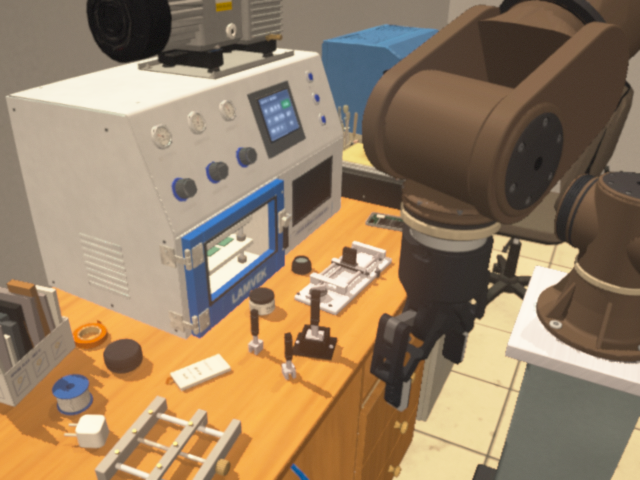

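View pics/side0.png

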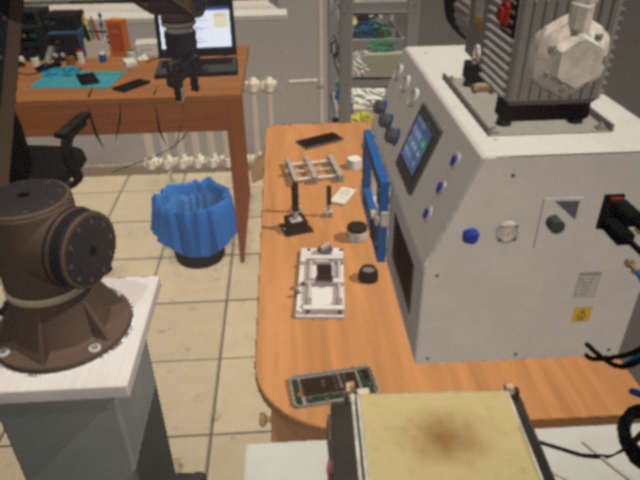

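Candidates for the key: tall one standing in the black stand, scene (316,312)/side (295,200); loose smaller ones at scene (255,330) and (289,355). The tall one in the stand fits the description. I'll check it in a close crop and do a rough localisation.

```bash
cat > h.py <<'E'
import numpy as np, cv2
from scipy.spatial.transform import Rotation as R
from station import bot
def rot(q): return R.from_quat([q[1],q[2],q[3],q[0]]).as_matrix()
def ray(c,uv):
    p=cv2.undistortPoints(np.array([[uv]],float),c["mtx"],c["distortion"])[0,0]
    return c["xyz"], rot(c["rotation"])@np.array([p[0],-p[1],-1.])
def onz(c,uv,z):
    o,d=ray(c,uv); return o+d*(z-o[2])/d[2]
def proj(c,P):
    p=(np.atleast_2d(P)-c["xyz"])@rot(c["rotation"]); p=p*[1,-1,-1]
    return cv2.projectPoints(p.reshape(-1,1,3),np.zeros(3),np.zeros(3),c["mtx"],c["distortion"])[0][:,0]
def tri(c1,u1,c2,u2):
    o1,d1=ray(c1,u1);o2,d2=ray(c2,u2)
    s=np.linalg.lstsq(np.c_[d1,-d2],o2-o1,rcond=None)[0]
    a,b=o1+s[0]*d1,o2+s[1]*d2
    return (a+b)/2,np.linalg.norm(a-b)
E
python3 - <<'E'
from h import *
np.set_printoptions(precision=1,suppress=True)
S=bot.calibration("scene");D=bot.calibration("side")
print("keytop",tri(S,(317,290),D,(295,183)))
print("stand",onz(S,(315,344),5),onz(D,(296,229),5))
print("handle top",tri(S,(349,248),D,(324,263)))
print("screw",onz(S,(321,290),25),onz(D,(326,248),25))
print("holder corners S",[onz(S,p,10) for p in((297,296),(341,308),(391,264))])
print("small keys",onz(S,(256,350),0),onz(S,(289,377),0),[tri(S,(255,308),D,(328,187))])
a=cv2.imread("pics/scene0.png")[230:390,230:400];b=cv2.imread("pics/side0.png")[170:330,250:420]
f=lambda i:cv2.resize(i[:, :133] if 0 else i,(400,376),interpolation=cv2.INTER_CUBIC)
cv2.imwrite("pics/crop1.png",np.hstack([f(a),f(b)]))
E
```

```text
keytop (array([444.2, 331.5, 118.8]), np.float64(5.005626972250878))
stand [445.  328.1   5. ] [444.6 318.6   5. ]
handle top (array([496.3,  85.5,  62.7]), np.float64(0.510853269012441))
screw [500.3 199.8  25. ] [507.8 198.7  25. ]
holder corners S [array([541.2, 220.4,  10. ]), array([449.8, 215.6,  10. ]), array([427.4,  16.8,  10. ])]
small keys [527.9 385.6   0. ] [444.8 417.3   0. ] [(array([527.3, 380.7,  82.7]), np.float64(3.8668021019589123))]
```

View pics/crop1.png

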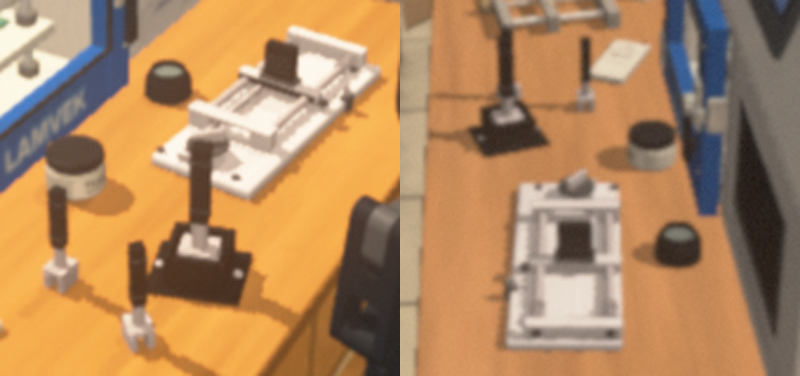

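The crop shows the 108 mm key (top z≈115 by triangulation, as it should be in the stand) in the black stand at crop (200,230); the two loose ones are shorter. The screw blade is at the left end of the holder, the handle in the middle and the pointer/clip on the robot-facing edge. Next I'll go above with the wrist camera.

```bash
cat >> h.py <<'E'
np.set_printoptions(precision=2,suppress=True)
def go(target,yaw=None,n=None):
    "print tool-axis shift (cm) to world TCP target; yaw = wanted world angle of tool x (mod pi), turn about tool y"
    s=bot.sense();T=rot(s["orientation"])
    d=T.T@(np.array(target)-s["position"])/10
    a=np.arctan2(T[1,0],T[0,0])
    print("t",s["time"],"pos",s["position"],"toolx ang",a,"j6",s["joints"][5],"F",s["ft_force"],"open",s["opening"])
    print("shift cm",d,"len mm",np.linalg.norm(d)*10)
    if yaw is not None:
        w=(yaw-a+np.pi/2)%np.pi-np.pi/2
        print("world turn",w,"=> tool y turn",w*np.sign(T[2,1]), "j1",s["joints"][0])
E
python3 - <<'E'
from h import *
s=bot.sense();T=rot(s["orientation"]);print(T)
W=bot.calibration("wrist");print("cam in tool",T.T@(W["xyz"]-s["position"]),"\n",T.T@rot(W["rotation"]))
go([430,300,303])
E
```

```text
[[ 0.3  -0.   -0.95]
 [ 0.95 -0.    0.3 ]
 [-0.   -1.    0.  ]]
cam in tool [ -0.22 -68.19  75.6 ] 
 [[ 1.    0.    0.  ]
 [ 0.    0.3  -0.96]
 [-0.    0.96  0.3 ]]
t 0.15 pos [187.5  596.1  303.47] toolx ang 1.2660208343839836 j6 -0.10559808103670691 F [ 0.48 -0.29  0.24] open 85.44495130631026
shift cm [-20.97   0.06 -32.02] len mm 382.7274199415796
```

>>> {"method": "move_arm", "body": {
  "motion": [
    [[-2.4,0,-3.3],0],
    [[-2.4,0,-3.3],0],
    [[-2.4,0,-3.3],0],
    [[-2.4,0,-3.3],0],
    [[-2.4,0,-3.3],0],
    [[-2.4,0,-3.3],0],
    [[-2.4,0,-3.3],0],
    [[-2.4,0,-3.3],0],
    [[-2.4,0,-3.3],0],
    [[-2.4,0,-3.3],0]
  ]
}}

```text
time: 1.4
position: [435.8, 259.6, 301.9]
orientation: [-0.569, 0.569, 0.419, -0.421]
ft_force: [0.6, 0.7, -0.7]
opening: 85.3
```

```bash
python3 - <<'E'
from h import *
go([444,330,303])
cv2.imwrite("pics/w1.png",bot.capture("wrist")[:,:,::-1])
W=bot.calibration("wrist")
np.save("w1.npy",W,allow_pickle=True)
print(proj(W,[[444,330,115],[444,325,5],[502,199,34],[496,85,62]]))
E
```

```text
t 1.4 pos [435.84 259.62 301.92] toolx ang 1.2707827439817485 j6 -0.8620617998256227 F [ 0.6   0.73 -0.67] open 85.26080599081253
shift cm [ 6.96 -0.13  1.3 ] len mm 70.85995658764253
[[417.36 209.9 ]
 [383.7  186.29]
 [280.71 283.21]
 [162.12 322.76]]
```

View pics/w1.png

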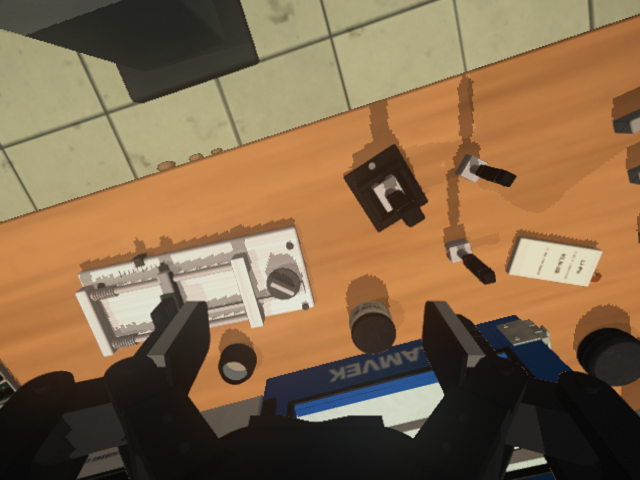

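The picture shows: stand (386,188) rotated, key top (411,215), screw disc with blade (284,284), handle (170,318), pointer/clip near (140,262). Next: enlarged crops for accurate pixel picks.

```bash
python3 - <<'E'
from h import *
i=cv2.imread("pics/w1.png")
f=lambda x,y,w,h,k:cv2.resize(i[y:y+h,x:x+w],None,fx=k,fy=k,interpolation=cv2.INTER_CUBIC)
a=f(340,140,100,100,4); b=f(240,240,80,80,5); c=f(70,215,200,100,4)
o=np.zeros((600,800,3),np.uint8)
o=np.vstack([np.hstack([a,b[:400]]),f(70,235,200,50,4)])
cv2.imwrite("pics/c2.png",o); print(o.shape)
E
```

```text
(600, 800, 3)
```

View pics/c2.png

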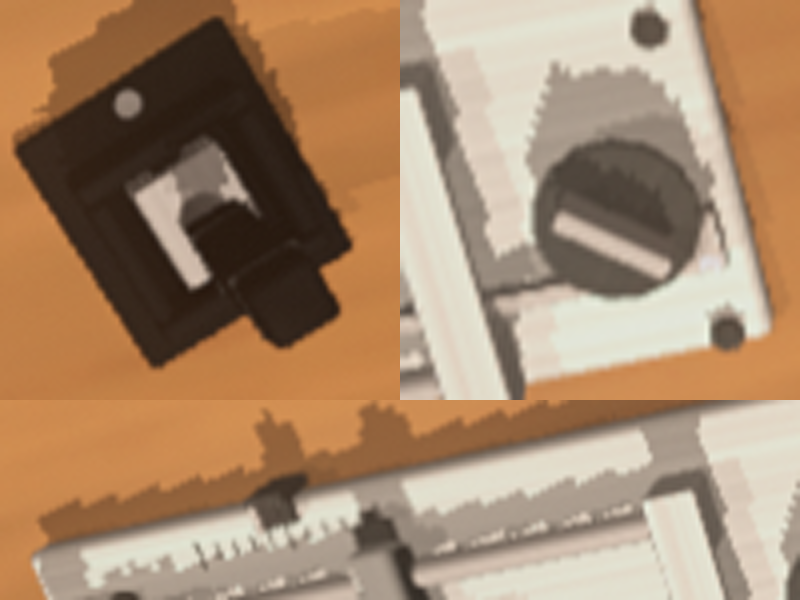

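```bash
cat > m1.py <<'E'
from h import *
W=np.load("w1.npy",allow_pickle=True).item()
def A(p):return np.array([340,140])+np.array(p)/4
def B(p):return np.array([240,240])+np.array(p)/5
def C(p):return np.array([70,235])+np.array(p)/4
q=[onz(W,A(p),5)[:2] for p in((220,18),(15,148),(157,366),(350,243))]
ang=lambda v:np.arctan2(v[1],v[0])
print("stand",np.mean(q,0),[np.linalg.norm(q[k]-q[(k+1)%4]) for k in range(4)],[ang(q[(k+1)%4]-q[k]) for k in range(4)])
q=[onz(W,A(p),114)[:2] for p in((237,288),(292,248),(340,310),(283,347))]
print("keytop",np.mean(q,0),[np.linalg.norm(q[k]-q[(k+1)%4]) for k in range(4)],[ang(q[(k+1)%4]-q[k]) for k in range(4)])
q=[onz(W,B(p),34)[:2] for p in((165,210),(272,262),(265,278),(153,230))]
print("blade",np.mean(q,0),[np.linalg.norm(q[k]-q[(k+1)%4]) for k in range(4)],[ang(q[(k+1)%4]-q[k]) for k in range(4)])
print("disc",onz(W,B((218,218)),23),np.linalg.norm(onz(W,B((133,215)),23)-onz(W,B((303,222)),23)))
a,b=onz(W,C((40,145)),10)[:2],onz(W,C((640,22)),10)[:2]
print("edge ang",ang(b-a),"edge2 (short)", )
print("fin",onz(W,C((278,490-400)),22),"ptr",onz(W,C((372,520-400)),15.5))
E
python3 m1.py
```

```text
stand [447.73 326.84] [np.float64(57.985488087313534), np.float64(68.21351528531146), np.float64(57.16780070387073), np.float64(66.21065076428665)] [np.float64(-1.3024400592654288), np.float64(0.2927931120158864), np.float64(1.8739258250527635), np.float64(-2.860934274686225)]
keytop [446.58 325.78] [np.float64(11.778452186215517), np.float64(14.80697032455284), np.float64(11.904271565637092), np.float64(14.242756789835344)] [np.float64(1.93717566210479), np.float64(0.39527498478762724), np.float64(-1.2516042248312094), np.float64(-2.7530789360178654)]
blade [508.66 198.95] [np.float64(24.11394856726755), np.float64(3.8593848905808295), np.float64(24.711368538196854), np.float64(5.0736150956356685)] [np.float64(0.7760341026953335), np.float64(-0.6949776129888725), np.float64(-2.3157571753055195), np.float64(2.3108890309140957)]
disc [507.76 199.09  23.  ] 35.21400656685143
edge ang 1.4799582933685833 edge2 (short)
fin [437.56  68.86  22.  ] ptr [453.68  84.51  15.5 ]
```

>>> {"method": "move_arm", "body": {
  "motion": [
    [[0,1.2,0],0.165],
    [[0,1.2,0],0.165],
    [[0,1.2,0],0.165],
    [[0,1.2,0],0.165],
    [[0,1.2,0],0.165],
    [[0,1.2,0],0.165],
    [[1.0,0,2.0],0],
    [[1.0,0,2.0],0],
    [[1.0,0,2.0],0],
    [[0,0,0],0]
  ],
  "jaw": -1,
  "newtons": 60
}}

```text
time: 2.7
position: [454.0, 323.3, 226.3]
orientation: [-0.7, 0.703, 0.084, -0.087]
ft_force: [0.6, 0.2, -0.2]
opening: 85.1
```

```bash
python3 - <<'E'
from h import *
go([447,326.3,134],0.286)
E
```

```text
t 2.7 pos [453.95 323.31 226.26] toolx ang 0.2426979662599539 j6 0.2606936102645552 F [ 0.56  0.24 -0.19] open 85.11768460850467
shift cm [-0.57  9.23  0.49] len mm 92.57206618836526
world turn 0.04330203374004604 => tool y turn -0.04330203374004604 j1 0.5011743274943473
```

>>> {"method": "move_arm", "body": {
  "motion": [
    [[-0.57,0.5,0.49],-0.043],
    [[0,2.0,0],0],
    [[0,2.0,0],0],
    [[0,2.0,0],0],
    [[0,2.0,0],0],
    [[0,0.6,0],0],
    [[0,0,0],0]
  ]
}}

```text
time: 3.58
position: [443.3, 324.4, 132.4]
orientation: [-0.698, 0.701, 0.103, -0.107]
ft_force: [0.2, -0.2, 0.6]
opening: 85.4
```

```bash
python3 - <<'E'
from h import *
go([447,326.3,134],0.286)
cv2.imwrite("pics/w2.png",bot.capture("wrist")[:,:,::-1])
E
```

```text
t 3.575 pos [443.34 324.45 132.38] toolx ang 0.2980593095653016 j6 0.21789638959512148 F [ 0.16 -0.19  0.62] open 85.36112428383112
shift cm [ 0.4  -0.16  0.07] len mm 4.405350200032444
world turn -0.012059309565301657 => tool y turn 0.012059309565301657 j1 0.5123913543711685
```

View pics/w2.png

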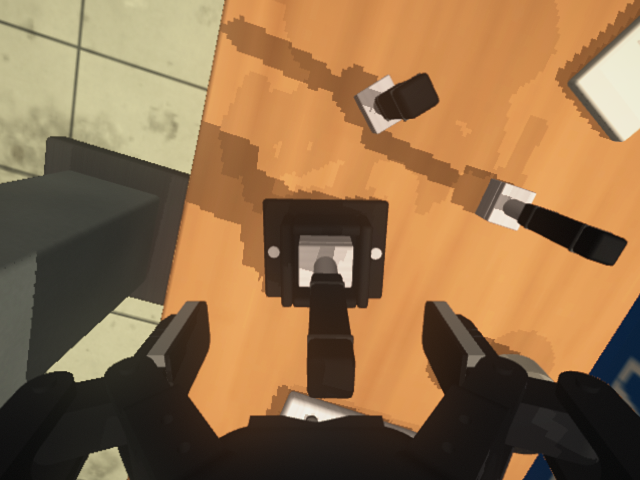

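The view shows the key grip (330,375) between the pads, slightly to the right of centre (316) (+4 mm in tool x), with the axes aligned. I'll centre and close.

>>> {"method": "move_arm", "body": {
  "motion": [
    [[0.4,0,0.05],0.01],
    [[0,0,0],0]
  ]
}}

```text
time: 3.88
position: [447.7, 326.5, 133.9]
orientation: [-0.698, 0.701, 0.1, -0.102]
ft_force: [-0.2, -0.7, 0.2]
opening: 85.5
```

>>> {"method": "move_arm", "body": {
  "motion": [
    [[0,0,0],0],
    [[0,0,0],0],
    [[0,0,0],0],
    [[0,0,0],0],
    [[0,0,0],0],
    [[0,0,0],0],
    [[0,0,0],0],
    [[0,0,0],0]
  ],
  "jaw": 1,
  "newtons": 60
}}

```text
time: 4.88
position: [447.7, 326.5, 134.6]
orientation: [-0.699, 0.701, 0.101, -0.102]
ft_force: [-0.2, 1.0, 1.1]
opening: 13.1
```

```bash
python3 - <<'E'
from h import *
go([447,326.3,134],0.286)
E
```

```text
t 4.875 pos [447.75 326.5  134.59] toolx ang 0.287780535795386 j6 0.22749668081035168 F [-0.16  0.97  1.13] open 13.071995306837962
shift cm [-0.08  0.06  0.  ] len mm 0.9759701008930353
world turn -0.0017805357953859513 => tool y turn 0.0017805357953859513 j1 0.5117253777999717
```

>>> {"method": "move_arm", "body": {
  "motion": [
    [[0,-1.5,0],0],
    [[0,-2.0,0],0],
    [[0,-2.0,0],0],
    [[0,-0.5,0],-0.13],
    [[0,0,0],-0.13],
    [[0,0,0],-0.13],
    [[0,0,0],-0.12],
    [[0,0,0],0]
  ]
}}

```text
time: 5.88
position: [448.0, 326.9, 203.2]
orientation: [-0.649, 0.65, 0.28, -0.279]
ft_force: [-0.1, -0.6, -0.2]
opening: 13.4
```

```bash
python3 - <<'E'
from h import *
go([508.3,199,190],0.80)
E
```

```text
t 5.875 pos [447.99 326.9  203.2 ] toolx ang 0.8125894125303759 j6 -0.2978660326579072 F [-0.06 -0.64 -0.25] open 13.443367038674317
shift cm [ -5.14   1.36 -13.17] len mm 142.0236596523011
world turn -0.01258941253037582 => tool y turn 0.01258941253037582 j1 0.5121360834781423
```

>>> {"method": "move_arm", "body": {
  "motion": [
    [[-1.0,0.2,-2.6],0],
    [[-1.0,0.2,-2.6],0],
    [[-1.0,0.2,-2.6],0],
    [[-1.0,0.2,-2.6],0],
    [[-0.9,0.2,-2.3],0],
    [[0,0,0],0]
  ]
}}

```text
time: 6.62
position: [507.5, 200.5, 196.4]
orientation: [-0.651, 0.653, 0.275, -0.272]
ft_force: [-0.6, 1.1, -0.4]
opening: 13.4
```

```bash
python3 - <<'E'
from h import *
go([508.3,199,190],0.80)
cv2.imwrite("pics/w3.png",bot.capture("wrist")[:,:,::-1])
np.save("w3.npy",bot.calibration("wrist"),allow_pickle=True)
E
```

```text
t 6.625 pos [507.54 200.53 196.44] toolx ang 0.7946707521806732 j6 -0.5367835812306757 F [-0.64  1.15 -0.42] open 13.389737060201925
shift cm [-0.06  0.64 -0.16] len mm 6.661266156530842
world turn 0.0053292478193269766 => tool y turn -0.0053292478193269766 j1 0.255868808061837
```

View pics/w3.png

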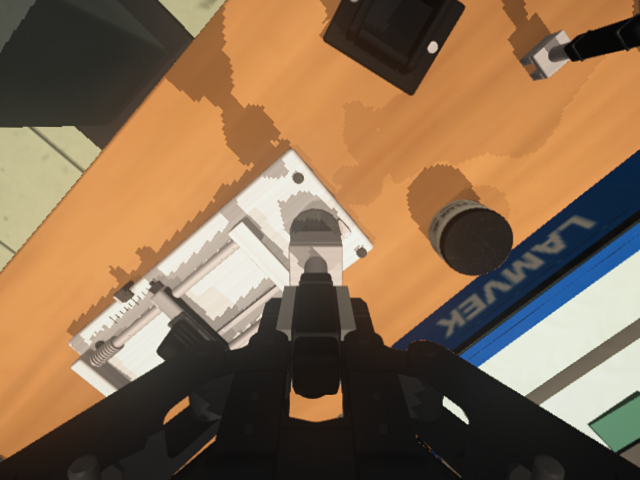

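The key hangs straight, fork columns 289–343 (centre 316 = camera axis), the disc behind it (316,215). The critical direction is tool z (slot width), so I'll measure the fork's lower edge there.

```bash
python3 - <<'E'
from h import *
i=cv2.imread("pics/w3.png")
cv2.imwrite("pics/c3.png",cv2.resize(i[190:300,260:380],None,fx=5,fy=5,interpolation=cv2.INTER_CUBIC))
W=np.load("w3.npy",allow_pickle=True).item()
s=bot.sense();T=rot(s["orientation"])
# expected fork corner pixels if the key axis is on tool axis
for z,n in((67.8,"bottom"),(89.8,"forktop")):
    for y in(11.5,-11.5):
        print(n,y,proj(W,[s["position"]*[1,1,0]+[0,0,z]+T[:,0]*x+T[:,2]*y for x in(-14,14)]))
print("disc top edge expected",proj(W,[[508.3+18*np.cos(a),199+18*np.sin(a),23] for a in np.arange(0,6.28,.2)]).min(0),proj(W,[508.3,199,23]))
E
```

```text
bottom 11.5 [[290.75 240.08]
 [340.23 240.07]]
bottom -11.5 [[291.55 277.53]
 [339.46 277.53]]
forktop 11.5 [[288.04 253.52]
 [343.1  253.52]]
forktop -11.5 [[289.02 294.6 ]
 [342.16 294.6 ]]
disc top edge expected [288.32 213.7 ] [[314.18 238.9 ]]
```

View pics/c3.png

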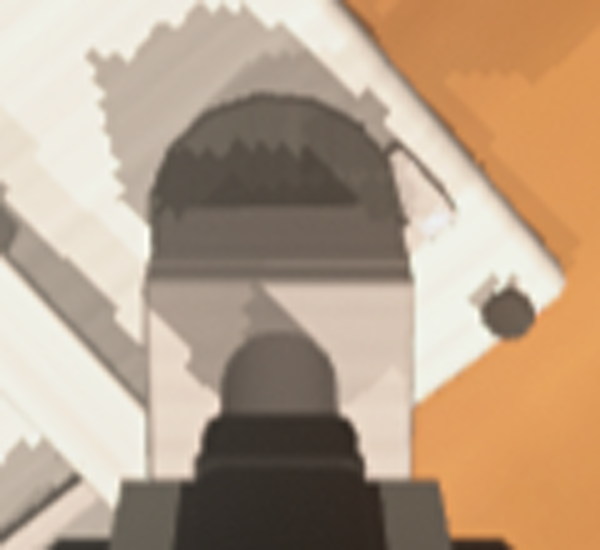

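```bash
python3 - <<'E'
from h import *
W=np.load("w3.npy",allow_pickle=True).item()
s=bot.sense();T=rot(s["orientation"])
for y in(60,66,73):print(y,proj(W,[s["position"]+T@[x,y,11] for x in(-7,7,18)]))
print(T)
S=bot.calibration("scene");D=bot.calibration("side")
a=cv2.imwrite("pics/scene2.png",bot.capture("scene")[:,:,::-1]);cv2.imwrite("pics/side2.png",bot.capture("side")[:,:,::-1])
P=s["position"]*[1,1,0]
for n,C in(("scene",S),("side",D)):
    print(n,"fork bottom ctr",proj(C,P+[0,0,68]),"blade top ctr",proj(C,[508.3,199,34]),"key top",proj(C,P+[0,0,176]))
a=cv2.imread("pics/scene2.png");b=cv2.imread("pics/side2.png")
cv2.imwrite("pics/c4.png",np.hstack([cv2.resize(a[230:320,270:370],(400,360),interpolation=2),cv2.resize(b[190:280,280:380],(400,360),interpolation=2)]))
E
```

```text
60 [[298.2  297.08]
 [334.38 297.08]
 [362.82 297.1 ]]
66 [[298.89 290.28]
 [333.66 290.28]
 [360.99 290.29]]
73 [[299.63 282.99]
 [332.88 282.99]
 [359.02 283.  ]]
[[ 0.7   0.   -0.71]
 [ 0.71 -0.    0.7 ]
 [ 0.   -1.   -0.  ]]
scene fork bottom ctr [[317.87 270.04]] blade top ctr [[317.59 284.71]] key top [[319.01 217.88]]
side fork bottom ctr [[325.58 230.61]] blade top ctr [[326.22 244.45]] key top [[325.25 185.64]]
```

View pics/c4.png

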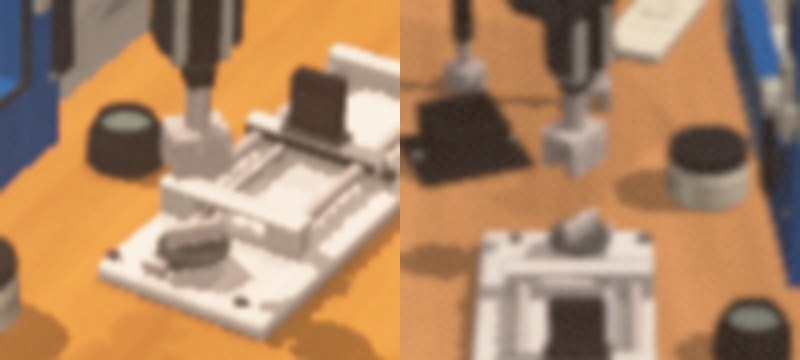

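Relative to the disc in the same picture, the fork sits ~1.3 mm too far in tool +z (on top of the remaining −1.6); x is aligned. I'll shift −2.9 mm in tool z and come down to just above the blade.

>>> {"method": "move_arm", "body": {
  "motion": [
    [[0,0.5,-0.29],-0.005],
    [[0,0.8,0],0],
    [[0,0.8,0],0],
    [[0,0.6,0],0],
    [[0,0,0],0]
  ]
}}

```text
time: 7.4
position: [508.2, 201.7, 167.1]
orientation: [-0.65, 0.651, 0.278, -0.276]
ft_force: [-0.3, -0.6, -1.2]
opening: 13.0
```

```bash
python3 - <<'E'
from h import *
go([506.4,198.5,153.5],0.80)
cv2.imwrite("pics/w4.png",bot.capture("wrist")[:,:,::-1])
i=cv2.imread("pics/w4.png")
cv2.imwrite("pics/c5.png",cv2.resize(i[190:300,260:380],None,fx=5,fy=5,interpolation=cv2.INTER_CUBIC))
W=bot.calibration("wrist");s=bot.sense();T=rot(s["orientation"]);z=s["position"][2]-128.6
for zz in(z,z+22):print(zz,proj(W,[s["position"]*[1,1,0]+[0,0,zz]+T[:,0]*x+T[:,2]*11.5 for x in(-14,14)]))
print(proj(W,[[508.3+18*np.cos(a),199+18*np.sin(a),23] for a in np.arange(0,6.28,.1)]).min(0),proj(W,[508.3,199,23]))
E
```

```text
t 7.4 pos [508.16 201.67 167.14] toolx ang 0.8050714625214004 j6 -0.5455900542124725 F [-0.32 -0.59 -1.15] open 12.950194739220333
shift cm [-0.35  1.36 -0.09] len mm 14.112220860341985
world turn -0.005071462521400338 => tool y turn 0.005071462521400338 j1 0.2575117769271568
38.77738447048961 [[290.82 240.2 ]
 [340.32 240.19]]
60.77738447048961 [[288.09 253.65]
 [343.19 253.64]]
[283.36 224.82] [[312.51 252.88]]
```

View pics/c5.png

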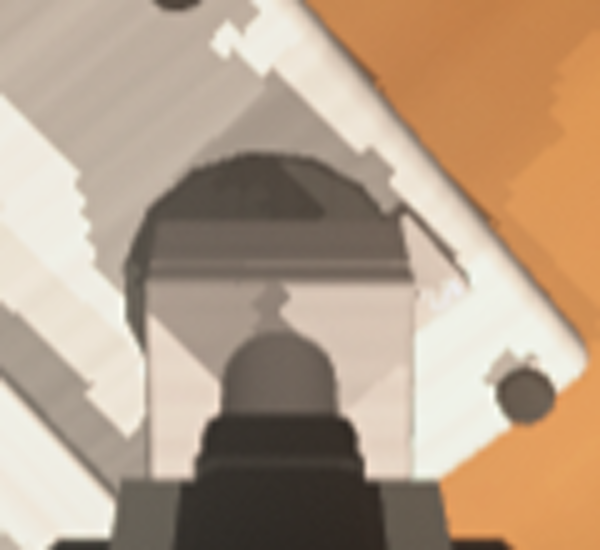

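>>> {"method": "move_arm", "body": {
  "motion": [
    [[-0.1,0,-0.34],0],
    [[0,0,0],0],
    [[0,0,0],0]
  ]
}}

```text
time: 7.82
position: [510.4, 198.3, 167.9]
orientation: [-0.65, 0.651, 0.278, -0.275]
ft_force: [-0.7, 1.0, -0.5]
opening: 13.4
```

```bash
python3 - <<'E'
from h import *
# target = 508.16,201.67 -0.95 x_hat -3.4 z_hat
t=np.array([508.16,201.67])-0.95*np.array([.7,.71])-3.4*np.array([-.71,.7]);print(t)
go([*t,153.5],0.80)
E
```

```text
[509.91 198.62]
t 7.825 pos [510.37 198.31 167.91] toolx ang 0.8048250079234721 j6 -0.5523914106565849 F [-0.67  1.02 -0.48] open 13.3863617677601
shift cm [-0.01  1.44  0.06] len mm 14.418114096889658
world turn -0.004825007923471958 => tool y turn 0.004825007923471958 j1 0.2504921632338346
```

>>> {"method": "move_arm", "body": {
  "motion": [
    [[0,0.3,0.03],0],
    [[0,0.3,0],0],
    [[0,0.3,0],0],
    [[0,0,0],0]
  ]
}}

```text
time: 8.32
position: [510.2, 198.5, 158.3]
orientation: [-0.65, 0.651, 0.279, -0.275]
ft_force: [0.3, -0.2, -0.8]
opening: 13.3
```

```bash
python3 - <<'E'
from h import *
go([509.91,198.62,153.5],0.80)
E
```

```text
t 8.325 pos [510.16 198.54 158.29] toolx ang 0.804807438896047 j6 -0.5517444595000323 F [ 0.33 -0.17 -0.81] open 13.289787771657215
shift cm [-0.01  0.48  0.03] len mm 4.798280546915451
world turn -0.004807438896047067 => tool y turn 0.004807438896047067 j1 0.25101043251598093
```

Foot is at ~30 mm, below the blade top (34), with no force: the fork is over the blade. I'll go on to ~25 mm.

>>> {"method": "move_arm", "body": {
  "motion": [
    [[0,0.25,0],0],
    [[0,0.2,0],0],
    [[0,0,0],0]
  ]
}}

```text
time: 8.7
position: [510.2, 198.6, 153.4]
orientation: [-0.65, 0.651, 0.279, -0.275]
ft_force: [-0.4, 0.1, -0.8]
opening: 13.3
```

>>> {"method": "move_arm", "body": {
  "motion": [
    [[0,0,0],-0.12],
    [[0,0,0],-0.12],
    [[0,0,0],-0.12],
    [[0,0,0],-0.12],
    [[0,0,0],0]
  ]
}}

```text
time: 9.32
position: [510.2, 199.6, 153.6]
orientation: [-0.563, 0.564, 0.429, -0.425]
ft_force: [-0.1, 0.6, -1.4]
opening: 13.1
```

```bash
python3 - <<'E'
from h import *
go([509.91,198.62,153.5],2.0)
print(bot.sense()["moment"])
E
```

```text
t 9.325 pos [510.23 199.59 153.58] toolx ang 1.2974541714148051 j6 -1.0452265963667973 F [-0.09  0.58 -1.43] open 13.141157126028148
shift cm [-0.1   0.01  0.01] len mm 1.0232321029943936
world turn 0.7025458285851949 => tool y turn -0.7025458285851949 j1 0.2522811490948146
[ 0.05  0.06 -0.01]
```

>>> {"method": "move_arm", "body": {
  "motion": [
    [[0.08,0,0],-0.12],
    [[0.08,0,0],-0.12],
    [[0.08,0,0],-0.12],
    [[0.08,0,0],-0.12],
    [[0.05,0,-0.03],-0.1],
    [[0,0,0],0]
  ]
}}

```text
time: 10.07
position: [510.4, 202.3, 153.5]
orientation: [-0.417, 0.419, 0.571, -0.569]
ft_force: [-0.5, 0.2, -1.0]
opening: 13.1
```

```bash
python3 - <<'E'
from h import *
go([510.8,203.6,153.5],2.1)
print(bot.sense()["moment"])
E
```

```text
t 10.075 pos [510.38 202.29 153.53] toolx ang 1.876233137846851 j6 -1.6170710973772062 F [-0.55  0.21 -1.03] open 13.061908986902898
shift cm [ 0.11  0.   -0.08] len mm 1.3740533041924505
world turn 0.223766862153149 => tool y turn -0.223766862153149 j1 0.2574748632790464
[0.07 0.06 0.  ]
```

>>> {"method": "move_arm", "body": {
  "motion": [
    [[0.05,0,0],-0.1],
    [[0.05,0,-0.04],-0.1],
    [[0,0,0],0]
  ]
}}

```text
time: 10.45
position: [510.2, 203.1, 153.5]
orientation: [-0.36, 0.363, 0.608, -0.607]
ft_force: [0.6, -0.3, -2.2]
opening: 13.6
```

```bash
python3 - <<'E'
from h import *
go([510.8,203.6,153.5],2.1)
print(bot.sense()["moment"])
E
```

```text
t 10.45 pos [510.22 203.13 153.48] toolx ang 2.068156747924837 j6 -1.80708357484675 F [ 0.62 -0.26 -2.2 ] open 13.594632388190862
shift cm [ 0.01 -0.   -0.07] len mm 0.7473065390017829
world turn 0.03184325207516325 => tool y turn -0.03184325207516325 j1 0.2591074466774715
[-0.02  0.05 -0.  ]
```

>>> {"method": "move_arm", "body": {
  "motion": [
    [[0.03,0,0],-0.1],
    [[0,0,0],0]
  ]
}}

```text
time: 10.7
position: [510.0, 203.4, 153.5]
orientation: [-0.332, 0.334, 0.624, -0.623]
ft_force: [-0.5, -0.3, -0.9]
opening: 13.1
```

```bash
python3 - <<'E'
from h import *
go([510.8,203.6,153.5],2.1)
print(bot.sense()["moment"])
E
```

```text
t 10.7 pos [510.02 203.37 153.48] toolx ang 2.160118068795746 j6 -1.8987075279136292 F [-0.52 -0.33 -0.95] open 13.113390914261977
shift cm [-0.02 -0.   -0.08] len mm 0.8121416419371668
world turn -0.060118068795746105 => tool y turn 0.060118068795746105 j1 0.2595881517203313
[ 0.09  0.18 -0.03]
```

>>> {"method": "move_arm", "body": {
  "motion": [
    [[0,0,-0.03],-0.08],
    [[0,0,0],0]
  ]
}}

```text
time: 10.95
position: [510.0, 203.6, 153.5]
orientation: [-0.31, 0.312, 0.635, -0.635]
ft_force: [-1.2, 0.8, -0.3]
opening: 13.4
```

```bash
python3 - <<'E'
from h import *
go([510.8,203.6,153.5],2.1)
print(bot.sense()["moment"],bot.sense()["joint_efforts"][5])
E
```

```text
t 10.95 pos [509.98 203.59 153.48] toolx ang 2.2297827431906105 j6 -1.9690850348467501 F [-1.25  0.83 -0.33] open 13.361910667097517
shift cm [-0.05 -0.   -0.07] len mm 0.8167986433905404
world turn -0.12978274319061045 => tool y turn 0.12978274319061045 j1 0.25976955365924664
[ 0.07  0.2  -0.54] -1.1735447868704796
```

>>> {"method": "move_arm", "body": {
  "motion": [
    [[0,0,0],-0.08],
    [[0,0,0],0]
  ]
}}

```text
time: 11.2
position: [510.2, 203.6, 153.4]
orientation: [-0.288, 0.29, 0.646, -0.645]
ft_force: [1.9, -1.5, -3.3]
opening: 13.1
```

```bash
python3 - <<'E'
from h import *
go([510.8,203.6,153.5],2.1)
print(bot.sense()["moment"],bot.sense()["joint_efforts"][5])
E
```

```text
t 11.2 pos [510.16 203.57 153.44] toolx ang 2.299303494170057 j6 -2.03977376413812 F [ 1.88 -1.48 -3.35] open 13.139199338669256
shift cm [-0.04 -0.01 -0.05] len mm 0.646249186191311
world turn -0.19930349417005688 => tool y turn 0.19930349417005688 j1 0.2594320584975434
[-0.1  -0.26 -0.59] -1.2436601892113686
```

The end stop is felt (moment z −0.55 Nm, not growing). I'll back off within the slot play and lift out.

>>> {"method": "move_arm", "body": {
  "motion": [
    [[0,0,0],0.08],
    [[0,0,0],0.05],
    [[0,0,0],0],
    [[0,-0.6,0],0],
    [[0,-1.2,0],0],
    [[0,-1.5,0],0],
    [[0,-1.5,0],0],
    [[0,-0.5,0],0],
    [[0,0,0],0]
  ]
}}

```text
time: 12.32
position: [510.7, 203.4, 211.8]
orientation: [-0.333, 0.337, 0.624, -0.622]
ft_force: [-0.1, -0.9, -0.9]
opening: 13.7
```

```bash
python3 - <<'E'
from h import *
go([447.75,326.5,205],0.287)
cv2.imwrite("pics/w6.png",bot.capture("wrist")[:,:,::-1])
S=bot.sense();print(S["moment"])
E
```

```text
t 12.325 pos [510.68 203.37 211.76] toolx ang 2.1546650364558353 j6 -1.8937872035517618 F [-0.1  -0.87 -0.87] open 13.675173740990223
shift cm [13.74  0.64 -1.53] len mm 138.446230986633
world turn 1.2739276171339577 => tool y turn -1.2739276171339577 j1 0.25933340589767406
[-0.01  0.01 -0.01]
```

>>> {"method": "move_arm", "body": {
  "motion": [
    [[0,0,0],0.17],
    [[0,0,0],0.17],
    [[0,0,0],0.17],
    [[0,0,0],0.17],
    [[0,0,0],0.17],
    [[0,0,0],0.17],
    [[0,0,0],0.17],
    [[0,0,0],0.17],
    [[0,0,0],0.17],
    [[0,0,0],0.17]
  ]
}}

```text
time: 13.62
position: [509.1, 202.8, 205.7]
orientation: [-0.692, 0.694, 0.139, -0.142]
ft_force: [0.4, 0.3, -0.7]
opening: 13.3
```

```bash
python3 - <<'E'
from h import *
go([447.75,326.5,205],0.287)
E
```

```text
t 13.625 pos [509.08 202.82 205.73] toolx ang 0.3994232042048807 j6 -0.13871509625677697 F [ 0.43  0.29 -0.74] open 13.337046187468284
shift cm [-0.84  0.06 13.78] len mm 138.05815045699538
world turn -0.11242320420488072 => tool y turn 0.11242320420488072 j1 0.25911241782100286
```

>>> {"method": "move_arm", "body": {
  "motion": [
    [[0,0,0],0.11],
    [[-0.45,0,2.6],0],
    [[-0.45,0,2.6],0],
    [[-0.45,0,2.6],0],
    [[-0.45,0,2.6],0],
    [[-0.4,0,2.4],0],
    [[0,0,0],0],
    [[0,0,0],0]
  ]
}}

```text
time: 14.62
position: [449.9, 321.8, 201.0]
orientation: [-0.699, 0.702, 0.095, -0.103]
ft_force: [-0.2, 0.5, 0.0]
opening: 13.0
```

```bash
python3 - <<'E'
from h import *
go([447.75,326.5,205],0.287)
cv2.imwrite("pics/w7.png",bot.capture("wrist")[:,:,::-1])
i=cv2.imread("pics/w7.png")[150:310,236:396]
j=cv2.imread("pics/w6.png")[150:310,236:396]
f=lambda x:cv2.resize(x,(400,400),interpolation=cv2.INTER_CUBIC)
cv2.imwrite("pics/c6.png",np.hstack([f(j),f(i)]))
E
```

```text
t 14.625 pos [449.91 321.82 201.  ] toolx ang 0.2817861499224769 j6 0.21976505524485382 F [-0.21  0.54  0.01] open 12.981089201993795
shift cm [-0.08 -0.4   0.51] len mm 6.523314280077484
world turn 0.005213850077522952 => tool y turn -0.005213850077522952 j1 0.501523898723764
```

View pics/c6.png

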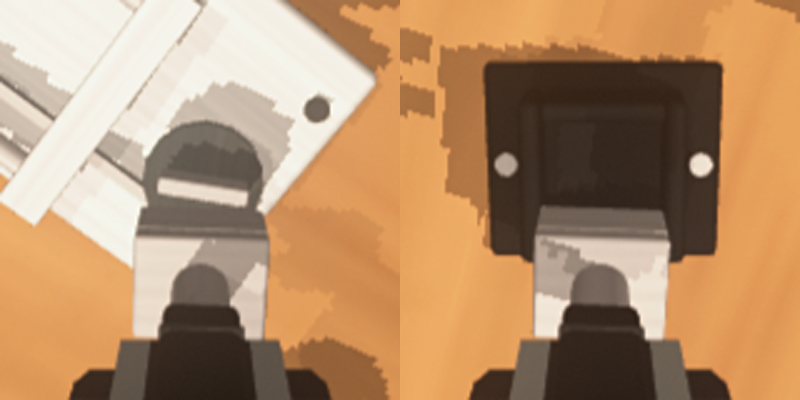

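The left crop shows the blade turned to ≈1.975 rad (from 0.80), i.e. ~1.18 → at its stop. The right crop shows the fork centred over the cup in x (602 vs 604), with 5 mm still to go in tool z.

>>> {"method": "move_arm", "body": {
  "motion": [
    [[-0.08,0,0.5],0],
    [[0,0,0],0],
    [[0,0,0],0]
  ]
}}

```text
time: 15.05
position: [448.4, 325.4, 200.9]
orientation: [-0.699, 0.702, 0.094, -0.103]
ft_force: [0.4, 1.1, -1.7]
opening: 13.7
```

```bash
python3 - <<'E'
from h import *
go([447.75,326.5,135],0.287)
E
```

```text
t 15.05 pos [448.38 325.4  200.88] toolx ang 0.27946881943898155 j6 0.2289745387354673 F [ 0.4   1.14 -1.67] open 13.697930596810409
shift cm [0.05 6.59 0.14] len mm 65.89638065130254
world turn 0.007531180561018314 => tool y turn -0.007531180561018314 j1 0.5085254930621481
```

>>> {"method": "move_arm", "body": {
  "motion": [
    [[0.02,0.8,0.12],0],
    [[0,1.2,0],0],
    [[0,1.2,0],0],
    [[0,0.8,0],0],
    [[0,0.3,0],0],
    [[0,0,0],0]
  ]
}}

```text
time: 15.8
position: [447.6, 326.1, 154.0]
orientation: [-0.698, 0.702, 0.094, -0.103]
ft_force: [0.0, -0.2, -0.9]
opening: 12.9
```

```bash
python3 - <<'E'
from h import *
go([447.75,326.5,134.6],0.287)
E
```

```text
t 15.8 pos [447.62 326.05 153.96] toolx ang 0.2791897119333752 j6 0.23094300912501645 F [ 0.03 -0.25 -0.87] open 12.88822813722083
shift cm [0.05 1.94 0.05] len mm 19.36539497344532
world turn 0.007810288066624871 => tool y turn -0.007810288066624871 j1 0.5102344904169194
```

>>> {"method": "move_arm", "body": {
  "motion": [
    [[0.03,0.8,0.03],-0.008],
    [[0,0.7,0],0],
    [[0,0.3,0],0],
    [[0,0,0],0],
    [[0,0,0],0]
  ]
}}

```text
time: 16.42
position: [447.8, 326.4, 135.2]
orientation: [-0.698, 0.701, 0.097, -0.106]
ft_force: [-0.3, -0.4, -1.8]
opening: 13.4
```

```bash
python3 - <<'E'
from h import *
go([447.75,326.5,134.6],0.287)
E
```

```text
t 16.425 pos [447.81 326.45 135.19] toolx ang 0.28775915259995427 j6 0.22278419457831944 F [-0.35 -0.41 -1.82] open 13.446768132830277
shift cm [-0.    0.06  0.01] len mm 0.5992905428707989
world turn -0.0007591525999544046 => tool y turn 0.0007591525999544046 j1 0.5106809430975561
```

>>> {"method": "move_arm", "body": {
  "motion": [
    [[0,0.06,0],0],
    [[0,0,0],0]
  ]
}}

```text
time: 16.68
position: [447.9, 326.5, 134.9]
orientation: [-0.698, 0.701, 0.097, -0.106]
ft_force: [-0.3, -0.6, -0.7]
opening: 13.1
```

>>> {"method": "move_arm", "body": {
  "motion": [
    [[0,0,0],0],
    [[0,0,0],0],
    [[0,0,0],0],
    [[0,0,0],0],
    [[0,0,0],0],
    [[0,0,0],0]
  ],
  "jaw": -1
}}

```text
time: 17.42
position: [448.0, 326.6, 135.2]
orientation: [-0.698, 0.701, 0.098, -0.105]
ft_force: [-0.8, -0.7, -0.7]
opening: 85.4
```

>>> {"method": "move_arm", "body": {
  "motion": [
    [[0,-2,0],0],
    [[0,-4,0],0],
    [[0,-4,0],0],
    [[0,-4,0],0],
    [[0,-2,0],-0.17],
    [[0,0,0],-0.17],
    [[0,0,0],-0.17],
    [[0,0,0],-0.17],
    [[0,0,0],-0.17],
    [[0,0,0],-0.17]
  ]
}}

```text
time: 18.68
position: [449.2, 327.2, 300.8]
orientation: [0.555, -0.554, -0.435, 0.443]
ft_force: [0.1, 0.1, 0.5]
opening: 85.5
```

```bash
python3 - <<'E'
from h import *
go([490,150,300],1.48)
cv2.imwrite("pics/w8.png",bot.capture("wrist")[:,:,::-1])
np.save("w8.npy",bot.calibration("wrist"),allow_pickle=True)
print(proj(bot.calibration("wrist"),[[447,328,114],[449.3,324.6,114],[496,85,61],[438,69,22]]))
E
```

```text
t 18.675 pos [449.24 327.23 300.77] toolx ang 1.3396856772839758 j6 -0.8290225690415087 F [0.1  0.06 0.5 ] open 85.4669974366232
shift cm [-16.32   0.14  -8.03] len mm 181.855034394316
world turn 0.14031432271602418 => tool y turn -0.14031432271602418 j1 0.5106634024278655
[[318.54 230.58]
 [314.68 234.52]
 [ 78.22 318.31]
 [ 64.52 251.41]]
```

>>> {"method": "move_arm", "body": {
  "motion": [
    [[0,0,0],-0.14],
    [[-3,0.5,-0.27],0],
    [[-3,0.5,-0.27],0],
    [[-3,0.5,-0.27],0],
    [[-3,0.5,-0.27],0],
    [[-3,0.5,-0.27],0],
    [[-3,0.5,-0.27],0],
    [[-3,0.5,-0.27],0],
    [[-2,0.5,-0.27],0],
    [[0,0,0],0]
  ]
}}

```text
time: 19.98
position: [449.0, 89.3, 261.1]
orientation: [0.527, -0.525, -0.469, 0.476]
ft_force: [0.6, -0.0, 0.3]
opening: 85.5
```

```bash
python3 - <<'E'
from h import *
go([450,90,260],1.48)
im=bot.capture("wrist")[:,:,::-1]
cv2.imwrite("pics/w9.png",im)
W=bot.calibration("wrist");np.save("w9.npy",W,allow_pickle=True)
p=proj(W,[[496,85,61],[438,69,22],[454,84,15.5]]);print(p)
m=p.astype(int)
x0=max(0,min(m[:,0].min()-60,440));y0=max(0,m[:,1].min()-50);print(x0,y0)
c=im[y0:y0+150,x0:x0+200];cv2.imwrite("pics/c9.png",cv2.resize(c,None,fx=4,fy=4,interpolation=cv2.INTER_CUBIC))
E
```

```text
t 19.975 pos [448.97  89.28 261.08] toolx ang 1.464017245514756 j6 -1.4056196269088932 F [ 0.56 -0.03  0.32] open 85.51727218314946
shift cm [ 0.08  0.11 -0.1 ] len mm 1.6525936969200514
world turn 0.015982754485244 => tool y turn -0.015982754485244 j1 0.05383712784181314
[[317.83 285.46]
 [292.31 206.62]
 [311.81 220.92]]
232 156
```

View pics/c9.png

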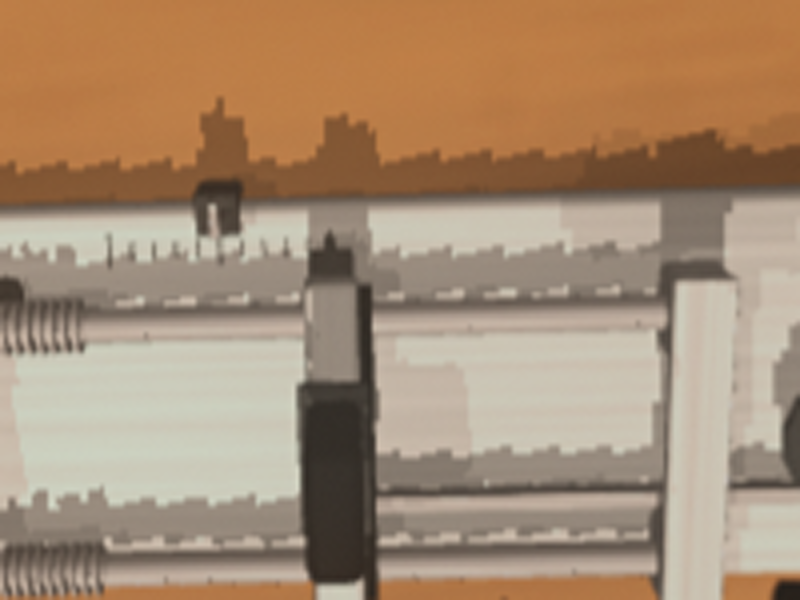

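Picks from the crop: fin (212,217) → px (285.0,210); pointer tip (330,233) → px (314.5,214); handle top face x 305–363, y 400–580 → px (315.5,278.5). These are the last of my 12 views, so from here on I check by numbers.

```bash
python3 - <<'E'
from h import *
W=np.load("w9.npy",allow_pickle=True).item()
P=lambda x,y:(232+x/4,156+y/4)
a=1.482;h=np.array([np.cos(a),np.sin(a)]);n=np.array([-h[1],h[0]])
q={}
for k,(x,y,z) in dict(fin=(212,205,22),finbot=(212,234,12),clip=(218.5,210,14),ptr=(330,235,15.5),hL=(305,490,61),hR=(363,490,61),h0=(334,402,61),h1=(334,580,61)).items():
    p=onz(W,P(x,y),z)[:2];q[k]=p;print(k,p,"along",p@h,"across",p@n)
print("travel",(q["ptr"]-q["fin"])@h)
c=(q["h0"]+q["h1"])/2;print("handle",c)
go([*c,102],a)
i=cv2.imread("pics/w9.png")
g=cv2.cvtColor(i,cv2.COLOR_BGR2GRAY)
print(g[206:216,278:296]);print("ptr");print(g[210:224,304:326])
E
```

```text
fin [437.89  62.67] along 101.25962511731647 across -430.6100082171868
finbot [446.5   60.67] along 100.02482132900865 across -439.36487406135836
clip [440.81  63.04] along 101.88132201290105 across -433.480779112313
ptr [448.66  86.98] along 126.4192712832315 across -439.17734063442487
hL [489.22  78.04] along 121.11781448894168 across -480.3678407697312
hR [490.41  89.53] along 132.6638126391695 across -480.53670566675777
h0 [471.31  85.76] along 127.21864609294732 across -461.8517531489553
h1 [509.44  81.69] along 126.54459987878222 across -500.19301971076146
travel 25.15964616591503
handle [490.38  83.72]
t 20.025 pos [449.03  89.87 261.26] toolx ang 1.464938201809953 j6 -1.405395262736236 F [-0.36  0.72  1.18] open 85.49528885152289
shift cm [-0.07 15.89 -4.31] len mm 164.65090436466906
world turn 0.01706179819004694 => tool y turn -0.01706179819004694 j1 0.05508710921773424
[[ 89  88  73  75  75  75  82  87  76  76  75  73  69  56  85  91  91  91]
 [107 106  85  77  75  84 147 157  89  76  74  73  70  62 104 109 109 110]
 [134 134 108  78  73  83 157 178  94  65  66  67  68  70
[... 1150 characters left out ...]
6  75 117 123 121 122 123 128
  124 136 144 191]
 [188 196 197 195 169 132 134 123 118  71  58  66 103 107 106 107 118 120
  120 125 141 191]
 [160 192 196 195 170 106  94  87  84  63  59  59  74  76  74  79 114 121
  120 121 139 190]
 [140 192 198 199 186  91  58  58  59  61  61  61  60  59  58  63 103 122
  123 124 141 166]
 [143 169 172 173 169  85  59  60  61  60  60  63  60  61  60  62  94 122
  124 125 142 144]
 [144 145 146 147 145  77  58  60  60  60  61  61  61  61  60  62  93 123
  125 126 141 136]
 [144 144 145 146 143  77  59  60  60  61  62  62  60  60  59  63  92 123
  125 125 130 127]
 [144 144 145 146 143  77  59  60  61  61  61  60  62  61  61  62  93 121
  125 124 123 124]]
```

>>> {"method": "move_arm", "body": {
  "motion": [
    [[0,1.5,-1.5],-0.016],
    [[-0.1,1.5,-1.5],0],
    [[-0.1,1.5,-1.5],0],
    [[0,1.5,0],0],
    [[0,1.5,0],0],
    [[0,1.0,0],0],
    [[0,0,0],0]
  ]
}}

```text
time: 20.9
position: [495.2, 89.0, 175.0]
orientation: [0.523, -0.523, -0.474, 0.479]
ft_force: [0.2, -0.6, 1.0]
opening: 85.7
```

```bash
python3 - <<'E'
from h import *
go([494.9,83.3,105],1.482)
E
```

```text
t 20.9 pos [495.21  89.03 175.  ] toolx ang 1.4778228438406777 j6 -1.4241100365871 F [ 0.16 -0.55  1.05] open 85.74238554306457
shift cm [-0.54  7.   -0.06] len mm 70.23305961902045
world turn 0.004177156159322237 => tool y turn -0.004177156159322237 j1 0.04810572322949195
```

>>> {"method": "move_arm", "body": {
  "motion": [
    [[-0.55,1.0,0],0],
    [[0,1.5,0],0],
    [[0,1.5,0],0],
    [[0,1.5,0],0],
    [[0,1.2,0],0],
    [[0,0.2,0],0],
    [[0,0,0],0]
  ]
}}

```text
time: 21.78
position: [494.5, 82.7, 102.1]
orientation: [-0.523, 0.523, 0.474, -0.478]
ft_force: [0.1, 0.3, 0.5]
opening: 85.4
```

```bash
python3 - <<'E'
from h import *
go([494.9,83.3,105],1.482)
E
```

```text
t 21.775 pos [494.54  82.72 102.13] toolx ang 1.4763448438368354 j6 -1.4325325838369218 F [0.12 0.29 0.46] open 85.4233728974621
shift cm [ 0.06 -0.29 -0.03] len mm 2.9491586491612862
world turn 0.0056551561631645875 => tool y turn -0.0056551561631645875 j1 0.03551738516659265
```

>>> {"method": "move_arm", "body": {
  "motion": [
    [[0.06,-0.3,0],-0.005],
    [[0,0,0],0]
  ]
}}

```text
time: 22.02
position: [494.9, 83.4, 106.1]
orientation: [-0.521, 0.522, 0.475, -0.479]
ft_force: [-0.1, -1.5, 0.1]
opening: 85.6
```

>>> {"method": "move_arm", "body": {
  "motion": [
    [[0,0,0],0],
    [[0,0,0],0],
    [[0,0,0],0],
    [[0,0,0],0],
    [[0,0,0],0],
    [[0,0,0],0],
    [[0,0,0],0],
    [[0,0,0],0]
  ],
  "jaw": 1,
  "newtons": 70
}}

```text
time: 23.02
position: [495.0, 83.0, 106.9]
orientation: [-0.521, 0.522, 0.476, -0.479]
ft_force: [-0.3, -0.8, 1.2]
opening: 10.6
```

```bash
python3 - <<'E'
from h import *
go([494.9,83.3,105],1.482)
cv2.imwrite("pics/w10.png",bot.capture("wrist")[:,:,::-1])
W=bot.calibration("wrist");np.save("w10.npy",W,allow_pickle=True)
print(proj(W,[[437.5,62.5,22],[448.7,86.8,15.5]]))
E
```

```text
t 23.025 pos [494.97  82.95 106.9 ] toolx ang 1.48310840615351 j6 -1.4375347204517153 F [-0.25 -0.77  1.2 ] open 10.642840672386338
shift cm [0.03 0.19 0.01] len mm 1.934685664936672
world turn -0.0011084061535100442 => tool y turn 0.0011084061535100442 j1 0.03619772134647459
[[256.37 173.53]
 [316.85 192.25]]
```

>>> {"method": "move_arm", "body": {
  "motion": [
    [[-0.4,0,0],0],
    [[-0.5,0,0],0],
    [[-0.5,0,0],0],
    [[-0.5,0,0],0],
    [[0,0,0],0],
    [[0,0,0],0]
  ]
}}

```text
time: 23.82
position: [493.5, 65.4, 106.9]
orientation: [-0.521, 0.522, 0.477, -0.478]
ft_force: [0.1, 7.1, 1.1]
opening: 10.6
```

```bash
cat > chk.py <<'E'
from h import *
import sys
h=np.array([np.cos(1.482),np.sin(1.482),0])
s=bot.sense();print("F",s["ft_force"],"F.h",s["ft_force"]@h)
print("moved",(s["position"]-[494.97,82.95,106.9])@h)
im=bot.capture("wrist");n=sys.argv[1];cv2.imwrite(f"pics/{n}.png",im[:,:,::-1])
W=bot.calibration("wrist");np.save(f"{n}.npy",W,allow_pickle=True)
g=cv2.cvtColor(im,cv2.COLOR_RGB2GRAY)
p=proj(W,[[437.5,62.5,22],[448.7-.0887*25,86.8-24.9,15.5]]).astype(int);print(p)
go([494.9,83.3,105],1.482)
x,y=p.mean(0).astype(int)
for r in range(y-22,y+22,2):print(r,x-26,g[r,x-26:x+26])
E
python3 - <<'E'
import runpy
E
COLUMNS=300 python3 -c "
import numpy as np,sys,runpy
np.set_printoptions(linewidth=300)
sys.argv=['chk','w11'];runpy.run_path('chk.py')"
```

```text
F [0.12 7.13 1.09] F.h 7.1143862262280075
moved -17.625423292607014
[[298 173]
 [299 191]]
t 23.875 pos [493.5   65.45 106.91] toolx ang 1.4833188576181418 j6 -1.4784846983652022 F [-0.27  6.51  1.31] open 10.541809020025376
shift cm [1.79 0.19 0.02] len mm 18.005606109838055
world turn -0.0013188576181417666 => tool y turn 0.0013188576181417666 j1 1.9821685785308937e-05
160 272 [102 102 102 101 102 102 102 102 102 102 101 102 101 101 102 102 102 101 101 102 102 101 103 101 102 103 101 102 101 102 101 101 101 102 101 101 101 102 101 101 102 101 101 102 101 100 101 100 101 101 101 100]
162 272 [102 103 103 102 102 102 102 103 102 102 103 102 102 102 102 102 102 102 103 102 102 102 102 102 102 101 101 102 101 101 101 101 101 101 100 101 101  95  94  94  94  95  94  93  95 100 100 101 101 101 101 101]
164 272 [103 103 104 102 103 104 103 103 103 104 102 103 103 102 102 103 102 102 102 101 101 101  97  95  95  92  91  90  91  90  91  91  90  90  90  89  91  90  91  90  90  91  92  90  91 100 102 102 103 102 102 102]
166 272 [103 104 104 104 104 103 103 103 103 103 103 103 104 104 103 104
[... 3369 characters left out ...]
1  68  58  60  59  63 107 125  73 105 127 130]
198 272 [212 213 214 213 182 113 201 163 153 152 152 153 152 153 152 108  79 145 153 152 152 151 152 152 152 150  93  83 145 152 151 152 148 123 119 119 118  80  84 111  88  63  60  60  60  62  84  98  63  80  99 101]
200 272 [213 211 187 182 155  90 139 154 154 154 154 154 154 155 154 111  75 148 155 154 155 154 153 153 154 152 109  89 147 154 154 150  89  58  56  57  58  57  57  57  59  60  62  61  61  61  58  58  57  57  56  56]
202 272 [161 161 161 160 151 122 147 159 160 160 161 160 159 161 159 149 121 155 160 160 159 159 159 159 160 158 113  91 152 159 160 157  93  63  61  62  62  62  62  62  62  63  63  64  64  64  62  62  61  61  62  61]
```

The jaw moves freely (force 6.5–7 N, as the spring should give), so the screw is unlocked. Next: the remaining distance from the picture taken close by.

```bash
cat > rem.py <<'E'
from h import *
import sys
np.set_printoptions(linewidth=300)
n=sys.argv[1];W=np.load(f"{n}.npy",allow_pickle=True).item()
g=cv2.cvtColor(cv2.imread(f"pics/{n}.png"),cv2.COLOR_BGR2GRAY).astype(int)
h=np.array([np.cos(1.482),np.sin(1.482),0])
if len(sys.argv)>2:
    fu,fv,pu,pv=map(float,sys.argv[2:6])
    a,b=onz(W,(fu,fv),22),onz(W,(pu,pv),15.5);print(a,b,"remaining",(b-a)@h)
else:
    for r in range(184,204):print(r,302,g[r,302:332])
E
python3 rem.py w11; python3 rem.py w11 297 173 314.9 191.5
```

```text
184 302 [ 60  56  55  55  55  56  55  68 122 128 128 127 127 126 129 149 151 150 151 151 150 151 150 150 150 151 151 151 151 151]
185 302 [ 60  55  55  55  56  56  55  68 123 129 129 128 128 129 141 150 151 151 151 151 151 150 151 151 151 151 151 151 151 151]
186 302 [ 59  57  55  56  56  56  54  68 124 131 143 145 145 145 152 154 153 153 153 154 153 153 153 154 153 153 154 154 154 153]
187 302 [ 59  58  56  59  59  58  56  69 127 135 154 158 157 157 157 157 157 156 156 157 158 156 157 156 156 157 156 157 157 156]
188 302 [ 59  59  59  60  60  58  55  71 128 136 157 159 160 159 158 160 159 158 157 158 158 158 157 158 157 158 158 158 157 158]
189 302 [ 57  57  57  58  57  57  59  96 133 139 157 161 160 160 160 160 158 147 145 144 145 145 145 144 145 157 158 158 159 158]
190 302 [ 62  62  62  62  62  64  90 137 150 151 159 160 160 160 159 147 144 135 136 134 135 135 134 134 136 155 159 159 158 159]
191 302 [130 130 130 130 130 129 139 157 159 159 156 142 138 139 137 122 131 134 134 133 133 132 134 132 134 155 157 158 157 158]
192 302 [157 157 158 157 157 157 157 156 157 156 128  93  87
[... 872 characters left out ...]
76  71  71  71  60  60  66  63  60  60  61  61  60  61  65  54  58  65  66  65  68  99 125 128 127 106  71]
200 302 [154 150  89  58  56  57  58  57  57  57  59  60  62  61  61  61  58  58  57  57  56  56  56  57  85 124 129 129 107  72]
201 302 [157 154  90  62  61  61  61  61  62  61  62  61  62  62  62  63  62  60  61  60  61  61  60  60  79 126 132 130 110  76]
202 302 [160 157  93  63  61  62  62  62  62  62  62  63  63  64  64  64  62  62  61  61  62  61  61  60  74 127 134 134 125 113]
203 302 [161 159  93  64  62  62  62  62  63  62  64  64  63  64  64  64  63  62  62  62  61  61  61  59  74 129 135 134 134 133]
[437.38  62.06  22.  ] [446.94  68.66  15.5 ] remaining 7.42115843392254
```

Remaining 7.4 mm (17.6 + 7.4 = 25.0, agreeing with the earlier 25.0).

>>> {"method": "move_arm", "body": {
  "motion": [
    [[-0.35,0,0],0],
    [[-0.35,0,0],0],
    [[0,0,0],0],
    [[0,0,0],0],
    [[0,0,0],0]
  ]
}}

```text
time: 24.5
position: [493.0, 60.4, 106.9]
orientation: [-0.521, 0.522, 0.478, -0.478]
ft_force: [0.5, 7.4, 1.2]
opening: 10.7
```

```bash
python3 -c "
import numpy as np,sys,runpy
np.set_printoptions(linewidth=300)
sys.argv=['chk','w12'];runpy.run_path('chk.py')" | head -22; python3 rem.py w12
```

```text
F [0.51 7.39 1.22] F.h 7.405021367521574
moved -22.67412067042076
[[309 173]
 [310 191]]
t 24.55 pos [493.04  60.42 106.9 ] toolx ang 1.4837245694845336 j6 -1.494350514169666 F [0.49 8.6  1.24] open 10.619389573434187
shift cm [2.3  0.19 0.01] len mm 23.037211776186307
world turn -0.001724569484533589 => tool y turn 0.001724569484533589 j1 -0.011048037107338704
160 283 [102 101 101 102 101 103 102 101 102 101 101 102 102 102 102 101 101 101 101 101 102 101 101 101 101 101 101 101 101 101 101 100 101 101 101 101 101 101 101 102 101 101 101 101 101 101 101 101 101 102 101 101]
162 283 [102 101 103 102 102 102 102 101 101 102 102 102 101 102 102 101 102 101 102 101 102 102 101 101 101 102 101 101 102 102 102 100 102 101 100  95  93  94  94  94  93  95  94  94 101 102 101 101 101 101 102 101]
164 283 [103 102 103 102 102 102 103 103 102 102 102 102 102 101 102 102 102 101 102 102 100  87  81  81  81  81  81  80  81  82  81  82  81  82  83  88  91  90  91  91  91  92  91  90 101 102 102 102 103 102 102 102]
166 283 [104 103 104 103 102 103 103 103 103 103 103 104 104 101 104 101  71  47  
[... 4433 characters left out ...]
5  59  96 102 101 101 103 123 128 136 136  98  80]
199 302 [153 151 114  77  71  72  70  54  64  66  63  60  60  60  60  60  60  57  53  64  66  66  65  67  99 125 129 126  92  75]
200 302 [155 152  88  58  56  57  57  56  57  58  58  60  61  61  62  61  57  58  57  57  55  56  57  58  85 124 129 128  92  76]
201 302 [158 155  91  62  61  60  61  61  62  62  61  61  62  62  61  63  61  61  61  61  61  61  60  61  87 127 133 130  97  88]
202 302 [160 158  93  64  61  62  63  62  62  62  62  62  64  63  63  65  62  62  60  61  61  61  61  62  88 129 134 134 120 119]
203 302 [162 160  94  64  63  61  63  63  62  62  62  63  63  64  64  63  62  62  61  62  62  62  61  62  88 131 136 135 134 134]
```

```bash
python3 rem.py w12 308.3 173 314.85 191.5;python3 rem.py w11 296.8 173 314.9 191.5
```

```text
[437.41  61.89  22.  ] [446.56  63.8   15.5 ] remaining 2.714712746103117
[437.38  61.98  22.  ] [446.94  68.66  15.5 ] remaining 7.504384670394574
```

>>> {"method": "move_arm", "body": {
  "motion": [
    [[-0.3,0,0],0],
    [[0,0,0],0],
    [[0,0,0],0],
    [[0,0,0],0]
  ]
}}

```text
time: 25.05
position: [492.9, 59.1, 106.9]
orientation: [0.521, -0.521, -0.479, 0.477]
ft_force: [0.4, 8.1, 0.6]
opening: 10.5
```

```bash
python3 -c "
import numpy as np,sys,runpy
np.set_printoptions(linewidth=300)
sys.argv=['chk','w13'];runpy.run_path('chk.py')" | head -20|cut -c1-200; python3 rem.py w13 | sed -n 5,13p
```

```text
F [0.36 8.07 0.59] F.h 8.067856046960998
moved -23.934194564915554
[[312 173]
 [313 191]]
t 25.1 pos [492.9   59.13 106.91] toolx ang 1.484058149550269 j6 -1.5015308481451395 F [1.31 7.68 0.83] open 10.896263025191136
shift cm [2.42 0.2  0.01] len mm 24.323914603659958
world turn -0.0020581495502689506 => tool y turn 0.0020581495502689506 j1 -0.014339248445918086
160 286 [101 102 101 102 102 102 102 103 101 102 102 102 101 101 102 101 101 102 102 102 102 102 101 101 101 101 102 101 101 100 102 101 102 102 101 101 101 102 102 101 102 101 102 101 101 101 101 101
162 286 [103 103 102 102 102 102 102 102 102 102 102 102 102 102 103 101 102 101 102 102 102 100 101 102 102 101 102 101 101 102 101 102 100  95  94  94  94  94  94  94  95  94  94 100 102 102 101 101
164 286 [102 103 102 102 103 103 103 102 103 103 103 102 102 103 102 103 101  92  90  90  82  81  81  81  81  81  81  82  82  82  82  82  81  81  82  88  91  90  92  91  90  91  90  99 102 101 102 101
166 286 [103 103 103 103 104 103 103 103 103 103 103 102 103 103 103  90  59  46  44  44  44  43  44  45  45  43  44  44  44  43  4
[... 2348 characters left out ...]
0 109 117 132 134 136 154 158 158 158 158 157 158]
192 302 [158 158 158 158 158 158 157 149 148  89  65  69  83  86  76  71 127 135 132 132 132 132 133 142 154 157 156 155 157 157]
193 302 [155 157 157 157 157 157 157 158 155  94  60  55  56  57  55  63 126 133 133 131 105 117 130 133 153 155 155 154 156 155]
194 302 [151 157 156 156 156 156 155 158 155  95  62  58  59  59  57  65 127 132 133 129  79 106 129 134 152 156 155 155 156 155]
195 302 [148 157 155 155 156 156 156 157 154  91  61  60  61  60  59  66 126 133 133 128  73 104 128 132 152 155 154 154 156 154]
196 302 [148 155 154 155 154 154 155 156 154  90  60  60  60  61  58  66 124 131 131 127  72 104 127 131 150 153 153 153 153 152]
```

```bash
python3 rem.py w13 311 173 314.85 191.5
```

```text
[437.43  61.87  22.  ] [446.48  62.67  15.5 ] remaining 1.607148590567073
```

>>> {"method": "move_arm", "body": {
  "motion": [
    [[-0.32,0,0],0],
    [[0,0,0],0],
    [[0,0,0],0],
    [[0,0,0],0]
  ]
}}

```text
time: 25.6
position: [492.8, 57.7, 106.9]
orientation: [0.521, -0.521, -0.479, 0.477]
ft_force: [0.8, 7.0, 0.6]
opening: 10.8
```

```bash
python3 -c "
import numpy as np,sys,runpy
np.set_printoptions(linewidth=300)
sys.argv=['chk','w14'];runpy.run_path('chk.py')" | head -16|cut -c1-200; python3 rem.py w14 | sed -n 8,13p
```

```text
F [0.82 6.98 0.63] F.h 7.024882028630744
moved -25.39081621056918
[[315 173]
 [316 191]]
t 25.65 pos [492.76  57.69 106.92] toolx ang 1.4845296431587494 j6 -1.509103091420847 F [1.23 7.72 1.23] open 11.195420094152086
shift cm [2.57 0.2  0.01] len mm 25.766281578544657
world turn -0.002529643158749373 => tool y turn 0.002529643158749373 j1 -0.017937854639699873
160 289 [102 102 102 102 102 102 101 102 102 101 102 101 101 101 101 101 101 101 101 101 101 101 101 101 101 101 101 101 101 102 100 101 102 100 101 101 102 100 101 101 100 102 101 101 101 101 101 100
162 289 [102 102 101 103 101 101 102 102 101 102 102 101 102 100 102 101 100 102 101 101 101 101 101 101 100 101 101 101 101 101 101 101  95  94  93  94  94  94  93  94  94  94  94 100 102 101 101 102
164 289 [103 103 102 102 102 102 102 103 102 103 103 102 102 102 102 102 100  91  90  89  83  80  81  81  82  81  81  81  81  81  82  81  80  81  81  89  91  90  91  90  89  91  90 100 102 102 102 101
166 289 [103 103 103 103 103 102 102 102 102 103 102 101 103 102 100  71  47  44  43  43  43  43  44  43  44  43  43  44  43  43  43 
[... 1152 characters left out ...]
3 110 108 110 128 139 156 159 158 158 157 157 157]
192 302 [158 156 156 158 157 157 158 158 158 155 104  77  57  54  57  76 148 137 133 133 132 142 154 155 156 156 157 156 156 156]
193 302 [155 121 125 153 157 157 157 157 158 156  92  59  54  54  53  68 149 137 132 132 132 133 138 120 139 153 156 156 156 156]
194 302 [153  88 103 151 157 156 156 156 157 155  94  62  58  59  57  69 148 137 132 132 132 133 126  84 124 152 155 155 155 155]
195 302 [154  89 103 151 156 156 155 144 142 140  97  63  59  59  58  68 134 133 131 131 130 132 125  76 122 152 155 155 154 154]
196 302 [152  93 103 149 155 155 154 146 133 129  97  64  59  58  59  64 124 130 129 130 130 130 124  77 121 149 153 152 153 152]
```

```bash
python3 rem.py w14 314.1 173 314.65 191.5
```

```text
[437.44  61.84  22.  ] [446.38  61.29  15.5 ] remaining 0.24571865086134914
```

Within 0.25 mm. Now I'll hold and watch for creep.

>>> {"method": "move_arm", "body": {
  "motion": [
    [[0,0,0],0],
    [[0,0,0],0],
    [[0,0,0],0],
    [[0,0,0],0],
    [[0,0,0],0],
    [[0,0,0],0],
    [[0,0,0],0],
    [[0,0,0],0],
    [[0,0,0],0],
    [[0,0,0],0]
  ]
}}

```text
time: 26.9
position: [493.0, 61.7, 106.9]
orientation: [0.522, -0.52, -0.481, 0.476]
ft_force: [1.1, 7.1, 1.5]
opening: 10.8
```

>>> {"method": "move_arm", "body": {
  "motion": [
    [[0,0,0],0],
    [[0,0,0],0],
    [[0,0,0],0],
    [[0,0,0],0],
    [[0,0,0],0],
    [[0,0,0],0],
    [[0,0,0],0],
    [[0,0,0],0],
    [[0,0,0],0],
    [[0,0,0],0]
  ]
}}

```text
time: 28.15
position: [493.3, 65.2, 106.9]
orientation: [0.522, -0.519, -0.482, 0.475]
ft_force: [0.9, 7.4, 1.2]
opening: 10.8
```

```bash
python3 -c "
import numpy as np,sys,runpy
np.set_printoptions(linewidth=300)
sys.argv=['chk','w15'];runpy.run_path('chk.py')" | grep -E "moved|^t |^17[46]"|cut -c1-200; python3 rem.py w15 | sed -n 10,12p
```

```text
moved -17.826735948100108
t 28.2 pos [493.25  65.26 106.88] toolx ang 1.486443065089895 j6 -1.511730865769153 F [1.33 6.84 0.96] open 10.54549995851165
174 270 [ 91  91  91  90  91  90  91  91  92  91  91  91  91  91  78  56  55  58  58  59  58  58  60  91 128 127 122  87  65  59  59  56  55  55  55  53  52  64  87  89  89  89  89  89  89  89  89  89
176 270 [114 113 114 113 114 115 114 115 114 114 115 114 114 115 107  67  54  54  55  55  54  54  57  95 129 131 129  89  61  55  54  52  52  51  52  49  53  73 105 109 109 109 109 108 108 110 114 116
193 302 [156 157 156 156 154 122 135 155 157 153  78  54  55  53  55  71  96 117 130 132 131 131 132 152 156 154 139 113 149 156]
194 302 [156 156 156 156 153  89 122 153 158 154  87  59  58  58  58  70  68 108 128 132 131 131 132 152 157 155 130  80 147 155]
195 302 [155 155 155 156 153  80 108 151 157 155  93  62  59  60  60  70  62 105 129 130 130 130 131 152 155 154 128  78 145 155]
```

Zero rows creep back ≈0.4 mm each (spring load), so holding rows need −0.04 cm each to compensate. I'll restore the position and hold with that.

>>> {"method": "move_arm", "body": {
  "motion": [
    [[-0.3,0,0],0.004],
    [[-0.3,0,0],0],
    [[-0.26,0,0],0],
    [[-0.08,0,0],0],
    [[-0.04,0,0],0],
    [[-0.04,0,0],0]
  ]
}}

```text
time: 28.95
position: [492.6, 57.3, 106.9]
orientation: [0.523, -0.519, -0.482, 0.474]
ft_force: [1.0, 7.5, 0.8]
opening: 10.7
```

```bash
python3 -c "
import numpy as np,sys,runpy
np.set_printoptions(linewidth=300)
sys.argv=['chk','w16'];runpy.run_path('chk.py')" | grep -E "moved|^t |^17[46]"|cut -c1-200; python3 rem.py w16 | sed -n 10,12p
```

```text
moved -25.768722701150498
t 29.0 pos [492.59  57.28 106.91] toolx ang 1.4843543955414602 j6 -1.5306827555388558 F [1.2  8.21 0.64] open 10.856429332566956
193 302 [122 135 155 158 157 158 158 158 157 131  70  54  54  55  59 100 130 134 133 132 132 120  98 127 134 153 156 155 155 155]
194 302 [ 88 108 153 158 157 157 155 157 156 132  72  58  59  59  61 101 129 131 132 132 132 121  77 138 147 155 156 155 155 154]
195 302 [ 81 100 151 156 156 155 143 142 142 121  71  59  59  59  62  95 130 132 131 131 132 125  79 145 155 155 154 154 153 154]
```

```bash
cat > fin.py <<'E'
from h import *
import sys
n=sys.argv[1];W=np.load(f"{n}.npy",allow_pickle=True).item()
g=cv2.cvtColor(cv2.imread(f"pics/{n}.png"),cv2.COLOR_BGR2GRAY).astype(float)
h=np.array([np.cos(1.482),np.sin(1.482),0])
def edges(prof,x0,thr,bright):
    s=prof>thr if bright else prof<thr
    k=np.flatnonzero(s);l,r=k[0],k[-1]
    f=lambda a,b:a+(prof[a]-thr)/(prof[a]-prof[b])
    L=f(l-1,l);Rr=r+(prof[r]-thr)/(prof[r]-prof[r+1]);return x0+L,x0+Rr
F=edges(g[174:177,305:325].mean(0),305,95,True);P=edges(g[192:195,305:321].mean(0),305,100,False)
fu,pu=np.mean(F),np.mean(P)
a,b=onz(W,(fu,173),22),onz(W,(pu,191.5),15.5);print("fin",F,"ptr",P,"remaining",(b-a)@h)
E
python3 fin.py w14;python3 fin.py w16
```

```text
fin (np.float64(311.94444444444446), np.float64(316.49122807017545)) ptr (np.float64(311.9431818181818), np.float64(317.375)) remaining 0.20073080500910973
fin (np.float64(311.02222222222224), np.float64(315.5614973262032)) ptr (np.float64(311.51704545454544), np.float64(316.92436974789916)) remaining 0.450069303332636
```

>>> {"method": "move_arm", "body": {
  "motion": [
    [[-0.08,0,0],0],
    [[-0.04,0,0],0],
    [[-0.04,0,0],0],
    [[-0.04,0,0],0],
    [[-0.04,0,0],0],
    [[-0.04,0,0],0],
    [[-0.04,0,0],0],
    [[-0.04,0,0],0]
  ]
}}

```text
time: 30.0
position: [492.6, 56.9, 106.9]
orientation: [0.523, -0.518, -0.483, 0.473]
ft_force: [1.2, 8.6, 1.4]
opening: 10.8
```

```bash
python3 chk.py w17 | grep -E "moved|^t |F"; python3 fin.py w17; python3 -c "
from h import *
print(rot(bot.sense()['orientation'])[2])"
```

```text
F [1.16 8.56 1.4 ] F.h 8.633649902241194
moved -26.193021803140468
t 30.05 pos [492.56  56.85 106.91] toolx ang 1.486232764083624 j6 -1.539433914630988 F [1.91 8.29 1.95] open 10.628761211172554
fin (np.float64(311.54639175257734), np.float64(316.19847328244276)) ptr (np.float64(311.4712643678161), np.float64(316.9561403508772)) remaining 0.23906015163502511
[ 0.02 -1.   -0.  ]
```

>>> {"method": "move_arm", "body": {
  "motion": [
    [[-0.06,0,0],0.004],
    [[-0.04,0,0],0],
    [[-0.04,0,0],0],
    [[-0.04,0,0],0],
    [[-0.04,0,0],0],
    [[-0.04,0,0],0],
    [[-0.04,0,0],0],
    [[-0.04,0,0],0],
    [[-0.04,0,0],0],
    [[-0.04,0,0],0]
  ]
}}

```text
time: 31.3
position: [492.5, 56.6, 106.9]
orientation: [0.524, -0.518, -0.484, 0.473]
ft_force: [1.7, 7.7, 2.0]
opening: 10.4
```

```bash
python3 chk.py w18 | grep -E "moved|^t |F"; python3 fin.py w18
```

```text
F [1.72 7.72 1.96] F.h 7.846783327587826
moved -26.458310379974563
t 31.35 pos [492.5   56.58 106.9 ] toolx ang 1.4859142555679534 j6 -1.5460071342029627 F [1.03 8.44 0.75] open 10.790688775397136
fin (np.float64(311.58791208791206), np.float64(316.2463768115942)) ptr (np.float64(311.50555555555553), np.float64(316.56497175141243)) remaining 0.15698951703515024
```

>>> {"method": "move_arm", "body": {
  "motion": [
    [[-0.04,0,0],0],
    [[-0.04,0,0],0],
    [[-0.04,0,0],0],
    [[-0.04,0,0],0],
    [[-0.04,0,0],0],
    [[-0.04,0,0],0],
    [[-0.04,0,0],0],
    [[-0.04,0,0],0],
    [[-0.04,0,0],0],
    [[-0.04,0,0],0]
  ]
}}

```text
time: 32.6
position: [492.5, 56.4, 106.9]
orientation: [0.524, -0.517, -0.485, 0.472]
ft_force: [1.2, 8.0, 0.9]
opening: 10.8
```

```bash
python3 chk.py w19 | grep -E "moved|^t |F"; python3 fin.py w19
```

```text
F [1.24 7.98 0.86] F.h 8.056275266583777
moved -26.665075053030286
t 32.65 pos [492.49  56.42 106.93] toolx ang 1.4878118316135984 j6 -1.5550247202138934 F [0.92 7.87 1.81] open 10.558953252366013
fin (np.float64(311.6890243902439), np.float64(316.33557046979865)) ptr (np.float64(311.5470588235294), np.float64(316.8503937007874)) remaining 0.2244787037150193
```

>>> {"method": "move_arm", "body": {
  "motion": [
    [[-0.055,0,0],0.003],
    [[-0.04,0,0],0],
    [[-0.04,0,0],0],
    [[-0.04,0,0],0],
    [[-0.04,0,0],0],
    [[-0.04,0,0],0],
    [[-0.04,0,0],0],
    [[-0.04,0,0],0],
    [[-0.04,0,0],0],
    [[-0.04,0,0],0]
  ]
}}

```text
time: 33.9
position: [492.4, 56.1, 106.9]
orientation: [0.525, -0.516, -0.486, 0.472]
ft_force: [0.9, 7.2, 0.7]
opening: 10.6
```

```bash
python3 chk.py w20 | grep -E "moved|^t |F"; python3 fin.py w20; python3 - <<'E'
from h import *
for n in("side","scene"):
    a=cv2.imread(f"pics/{n}0.png");b=bot.capture(n)[:,:,::-1].copy()
    d=cv2.absdiff(a,b).max(2)
    for k,box in (dict(key=(278,178,318,240),jar=(345,220,370,244),loupe=(357,262,380,284),phone=(285,365,378,406)) if n=="side" else dict(key=(292,285,340,357),jar=(247,288,277,316),loupe=(290,254,313,274),keyA=(245,303,268,356),keyB=(280,330,300,380))).items():
        x0,y0,x1,y1=box;c=d[y0:y1,x0:x1];print(n,k,"changed frac",(c>40).mean().round(3))
S=bot.calibration("scene")
E
```

```text
F [0.86 7.22 0.67] F.h 7.271277966896933
moved -26.95520899154046
t 33.95 pos [492.46  56.12 106.93] toolx ang 1.48762349818143 j6 -1.5615407802635415 F [1.26 7.59 0.8 ] open 10.79727770805098
fin (np.float64(311.968), np.float64(316.56284153005464)) ptr (np.float64(311.2692307692308), np.float64(316.7956204379562)) remaining 0.061361701998056246
side key changed frac 0.402
side jar changed frac 0.0
side loupe changed frac 0.0
side phone changed frac 0.0
scene key changed frac 0.035
scene jar changed frac 0.0
scene loupe changed frac 0.0
scene keyA changed frac 0.0
scene keyB changed frac 0.0
```

```bash
python3 -c "
from station import bot
print(bot.finish_job(),bot.sense()['time'])"
```

```text
the job is handed in; nothing more can be done
the job is handed in; nothing more can be done
```

I finished the job and handed it in at about 34 s, with the gripper still holding the handle and the jaw at the mark.

- **Key and screw:** I took the 108 mm key from its stand and turned the lock screw counter-clockwise to its end stop. I felt the stop as about 0.55 N m that no longer grew. The blade turned about 1.18 rad by picture, against a stop at 1.2. I then put the key back in the cup; its region in the scene picture is almost unchanged from the start (3.5 % of pixels).
- **Jaw:** I pulled it open about 25 mm until the pointer met the fin. The pull was about 8 N, as expected from the spring, so the lock was off. I then held it for about 5 s, within 0.06–0.45 mm of the mark by wrist camera; the last reading was 0.06 mm.

What went wrong or did not agree:
- **First hold failed:** with rows that do not move, the jaw crept back about 8 mm under the spring. I brought it back and held again with a small compensating pull.
- **Arm reading against camera:** the arm pose gives 27.0 mm of travel at the end, the camera about 25. A slow tool tilt of at least 0.02 rad (still growing slightly) may explain the gap; I relied on the camera.
- **Not fully checked:** the jar, loupe and phone showed no change. I did not check the battery separately. In the side view the key changed by 40 %, most likely because the arm hides it, so only the scene view confirms that it stands.

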